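Zero the peak pointer and draw the vacuum piston to the index

ROBOT

A 7-joint arm with a two-finger parallel gripper is mounted at the origin on a cart in front of the work surface, level with it; the furniture and walls round the work are solid. World frame = base frame: x ahead of the robot, y to its left, z up, the work surface at z = 0. Lengths are in m, angles in rad, forces in N, time in s.
With the tool pointing down it reaches from about 0.35 to 0.9 m from the base axis. Payload 19.9 kg.
Tool frame: the origin (TCP) lies at the very end of the fingers, on their centre line; the grasp point (between the pads) lies r.pinch_z behind it (r.pinch_z is the distance from the TCP to the grasp point, in m); z points along the fingers, x is the direction in which the jaws open and shut, and the axes are right-handed (so a half turn about z gives the same grasp; the last joint's range is limited). The gripper opens to 94 mm and grips with 3 to 60 N. Pads are 16 mm wide; open, the fingers measure 119 mm over their backs; the gripper's body (75 mm by 177 mm) begins 78 mm behind the grasp point.
Start: joints at [1.278, 0.417, -0.01, 1.614, 0.005, 1.111, -0.053], TCP at [0.156, -0.605, 0.205] pointing down, gripper open.
Joint ranges: [-2.81, 2.81], [-0.39, 2.02], [-1.27, 1.25], [0.06, 2.57], [-1.19, 4.33], [0.19, 2], [-2.82, 2.82]. Speed limits (rad/s): [1.89, 1.89, 2.39, 2.39, 3.01, 3.01, 3.01].

INTERFACE

Orientations are given as a unit quaternion [x, y, z, w].
In Python, from bench import r gives the robot as it stands.
- The arm moves only by the shell command python3 -m jog 'ROWS' [FORCE]. ROWS is JSON, a list that holds one entry, the list of rows, each a list of 7 numbers: the shift along the world's x, y, z in mm, then the turn, a rotation vector about the world's x, y, z in degrees, then the finger opening in mm, from 0 to 94. A call has 1 to 10 rows; each row shifts and turns the commanded pose from where the row before left it; what a row does not reach is not made up. A row lasts 1/12 s, in which the tool goes at most 41.7 mm and 7.16 degrees, less where a joint would pass 70% of its speed; a pose out of reach is approached as far as the arm can. A call is refused whole if a number of a shift passes 41.7 or a number of a turn 7.16, either way. A call with a gripper value outside its range is refused whole. The fingers move at their own pace and stop on an object; FORCE is the grip in N (left out, the last holds). Time passes only in rows, so rows that do not move let the fingers close. It gives the time, the measured TCP pose, the force and the opening at its end, in the units of the state.
- r.observe(): the state, without advancing time (a new reading comes with each control period).
- r.camera(name): name is "scene" or "side" or "wrist"; returns the picture (480x640x3 uint8, blue, green, red); there is no depth.
- r.calibration(name): a dict with "fx", "fy", "cx", "cy" (pixels), "xyz" and "rotation" of the camera in the world; the wrist camera has in their place "T_tool_cam" (4x4, takes a point from camera to tool coordinates, whose origin is the TCP and whose axes are the tool frame's). Camera axes: x right, y up, looking along -z (the intrinsics and any distortion apply to the point x, -y, -z); pixel columns grow to the right and rows downward; lengths in m; the calibration is good to about 2 mm. A picture is of the moment at which its call begins: read the wrist's pose just before it. calibration takes no time and is no camera call.
- r.sign_off(): hands the job in, once; it reports no verdict.
The state is a dict: "t": time; "q": joint angles; "qd": joint speeds; "tau": joint torques, N m; "position": TCP position; "orientation": TCP orientation; "force": force on the tool from outside, world axes, zero at the start; "moment": the same for the moment, N m; "grip_width": finger opening in m.
Only numpy, scipy, OpenCV 4.12 (cv2) and the standard library are available. Lean on these libraries where they do the work, as an engineer would, in place of code of your own. Each camera call takes 0.05 s, during which the arm holds its last target.

TASK

Get the hand vacuum cylinder ready for a leak check: first turn the gauge's peak-pointer knob back against its zero stop, then take the piston rod by its handle and draw it out along its bore, without forcing it sideways, until the underside of the handle is level with the index flag. Do not pull the rod right out or shift the flag or the things lying around; the job finishes while you are still holding the rod there.

Things in the scene. Friction and masses are not known exactly. Their poses are not given: they have to be found in the camera images.
- rig: fixed grey base plate 140 x 320 x 12 mm; origin at the centre of its underside on the worktop, z up, x away from the robot at yaw 0. The round gauge stands on its right half (y = -90 mm), the leaning cylinder on its left half (y = +90 mm)
- peak_knob (a joint): angle of the gauge's peak pointer and knob in rad, 0 = at the zero stop; grows clockwise seen from above, so it is reset by turning it counterclockwise seen from above. Stiff by friction (0.04 N m); stays where it is left. Found at 0.6 to 1.3 rad
- knob_grip (a point): point on the vertical axis of the knob. The knob is an upright black bar 36 mm long, 12 mm thick, 34 mm tall whose top is 12 mm above this point; its x axis runs along the bar towards the pointer's tip, y across the bar (the grasp), z up. The gauge's dial (a 100 mm round drum) lies 28 mm below this point; the stop is an 8 mm high steel pin near the dial's rim, met by the pointer's side
- cylinder: fixed aluminium cylinder, 34 mm outside (40 mm over its two bands), 95 mm long, leaning 0.30 rad (17 degrees) towards the robot (the rig's -x side); origin at the centre of its lower end, z axis along the bore, up and out. Bore 17.4 mm wide, 85 mm deep. A thin steel post (8 mm) runs parallel to the bore, 50 mm to the +y side, to 165 mm along z
- bore_mouth (a point): centre of the bore's mouth, same axes as cylinder
- rod: loose steel piston rod, 16 mm thick, about 0.28 kg, standing at first on the bottom of the bore with 85 mm of it inside; origin at the centre of its foot, z along the rod, up. On top a black bar handle 16 mm thick (x, the grasp), 40 mm long (y), 30 mm tall, from 99 to 129 mm above the foot. It drops back if let go
- handle_underside (a point): point on the rod's axis at the underside of its handle (99 mm above the foot), axes of rod; 14 mm beyond the bore's mouth at first
- index_tip (a point): tip of the index flag, a 3 mm thick steel blade that points from its black clamp collar on the post towards the rod, 28 mm from the bore's axis on the +y side; at mid thickness; same axes as cylinder. The collar is 18 mm in diameter. The flag's place along the post differs from time to time: 25 to 48 mm farther along the bore than the handle's underside at first. It moves if pushed with 10 N
- rubber_stopper: bystander: red stopper 26 mm wide and tall, on the base plate between gauge and cylinder; origin at its underside
- petri_dish: bystander: clear dish 61 mm wide, 16 mm tall, behind the plate; origin at its underside
- tape_roll: bystander: roll of tape 66 mm wide, 19 mm tall, behind the plate; origin at its underside
- screwdriver: bystander: screwdriver 172 mm long lying in front of the plate; origin at its underside
There are look-alikes about, which are no part of the job. What is meant by the rod is not brown or orange, and is the larger of those in its own colour.

How it is judged:
On the way, in this order (a step that is already met when the one before it is completed fails the run):
1. the peak pointer is back at its zero stop while the rod is still home (value of joint peak_knob below 0.06 rad and z of handle_underside in the frame of bore_mouth below 0.02 m), for 0.2 s.
2. the rod is drawn part of the way (z of handle_underside in the frame of bore_mouth above 0.028 m), for 0.1 s.
At the end, for the whole second after the job is handed in: the peak pointer is within 0.07 rad of its zero stop; the handle's underside is within 6 mm of the index flag's tip, measured along the bore; the rod is in the bore, in line with it within 0.06 rad and pressing on it with less than 20 N, at rest, held by the fingers (value of joint peak_knob below 0.07 rad and z of handle_underside in the frame of index_tip between -0.006 and 0.006 m and angle between the z axis of rod and the z axis of cylinder, either way round below 0.06 rad and contact force between the fingers and rod above 1.5 N and contact force between rod and rig below 20 N and linear speed of rod below 0.01 m/s); the arm keeps its last pose, push and grip.
It fails at once if the rod is pulled out of the bore (more than 75 mm drawn) (z of handle_underside in the frame of bore_mouth above 0.089 m).
It fails at once if the rod is forced against the bore with more than 60 N (contact force between rod and rig above 60 N).
It fails at once if the index flag is shifted by more than 4 mm (distance of index_tip from where it was at the start of the episode above 0.004 m).
It fails at once if a bystander is shifted by more than 25 mm (distance of any of rubber_stopper, petri_dish, tape_roll, screwdriver from where it was at the start of the episode above 0.025 m).
It also fails if it takes over 48 s, if anything falls off the work surface, if the arm or the gripper's body presses on something with over 40 N, if the wrist force passes 120 N, or if a joint passes its speed limit or range.

## Working session

There is one attempt and no reset: what is moved stays moved. The work goes in short steps, Python scripts to look and compute and a shell command to move; the robot and the scene stay as the last step left them, time stands still between calls to the robot, and variables do not carry over. Pictures are saved under pics/ and viewed, and the job is handed in when it is done.

```bash
mkdir -p pics; ls; python3 - <<'E'
from bench import r
import cv2
o=r.observe();print(o['t'],o['position'],o['orientation'],o['grip_width'],r.pinch_z)
for n in('scene','side'):
    cv2.imwrite(f'pics/{n}0.png',r.camera(n));print(n,r.calibration(n))
print(r.calibration('wrist'))
E
```

```text
pics
0.0 [ 0.15560998 -0.60494317  0.20482832] [ 7.90300672e-01 -6.12718936e-01 -4.96082454e-04 -3.28690682e-04] 0.09372296737915915 0.0188
scene {'fx': 547.313041351633, 'fy': 547.313041351633, 'cx': 317.02637913817915, 'cy': 239.13924006629478, 'xyz': array([0.05172225, 0.48419149, 0.69274923]), 'rotation': array([-0.16465545,  0.35529143,  0.83483353, -0.3869232 ])}
side {'fx': 542.5723254312348, 'fy': 542.5723254312348, 'cx': 319.6800527912046, 'cy': 230.83495565477966, 'xyz': array([ 0.43034745, -0.73147591,  0.78365944]), 'rotation': array([ 0.42207146, -0.02554871, -0.03822306,  0.90539602])}
{'fx': 400.5035107459892, 'fy': 400.5035107459892, 'cx': 317.67928823152096, 'cy': 241.15057785753058, 'T_tool_cam': array([[ 9.99998739e-01,  3.05117610e-04, -1.55829765e-03,
         1.20806124e-03],
       [-5.92102034e-05, -9.73517335e-01, -2.28613200e-01,
        -6.56070810e-02],
       [-1.58678368e-03,  2.28613004e-01, -9.73516090e-01,
        -1.78900685e-01],
       [ 0.00000000e+00,  0.00000000e+00,  0.00000000e+00,
         1.00000000e+00]])}
```

View pics/scene0.png

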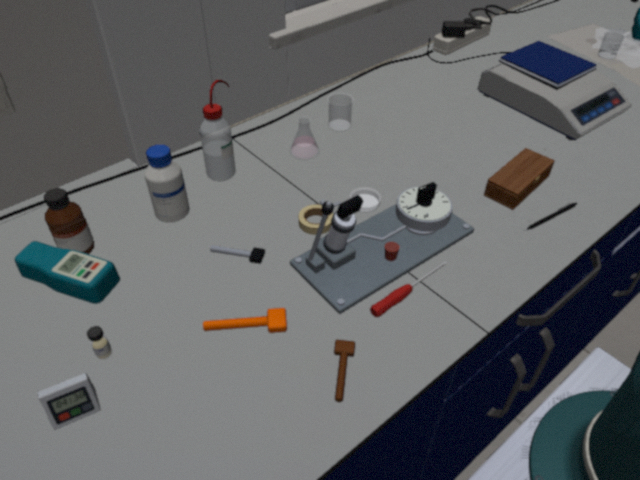

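View pics/side0.png

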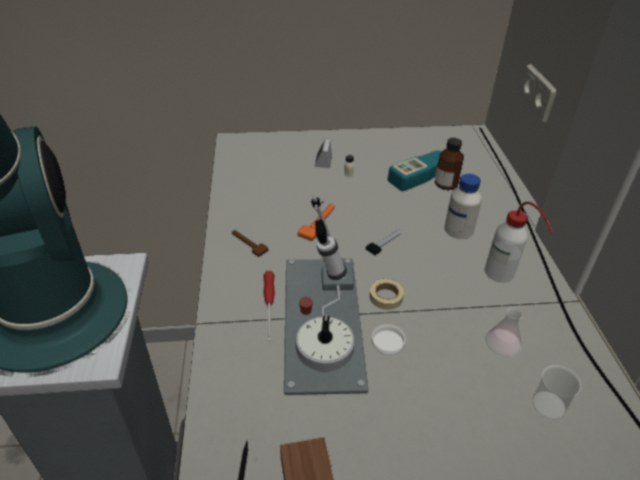

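Rod candidates in the scene view: the steel rod with a black handle in the cylinder (345,210), the small grey one lying loose (238,253), the orange one (245,322) and the brown one (343,368). By the description it is the larger steel one, in the cylinder. I'll check that in close crops.

```bash
python3 - <<'E'
import cv2
a=cv2.imread('pics/scene0.png')[170:320,280:480]; cv2.imwrite('pics/sc_c.png',cv2.resize(a,None,fx=4,fy=4,interpolation=cv2.INTER_CUBIC))
a=cv2.imread('pics/side0.png')[190:400,270:400]; cv2.imwrite('pics/si_c.png',cv2.resize(a,None,fx=2.85,fy=2.85,interpolation=cv2.INTER_CUBIC))
a=cv2.imread('pics/side0.png')[185:285,280:400]; cv2.imwrite('pics/si_d.png',cv2.resize(a,None,fx=6,fy=6,interpolation=cv2.INTER_CUBIC))
E
```

```text
(no output)
```

View pics/sc_c.png

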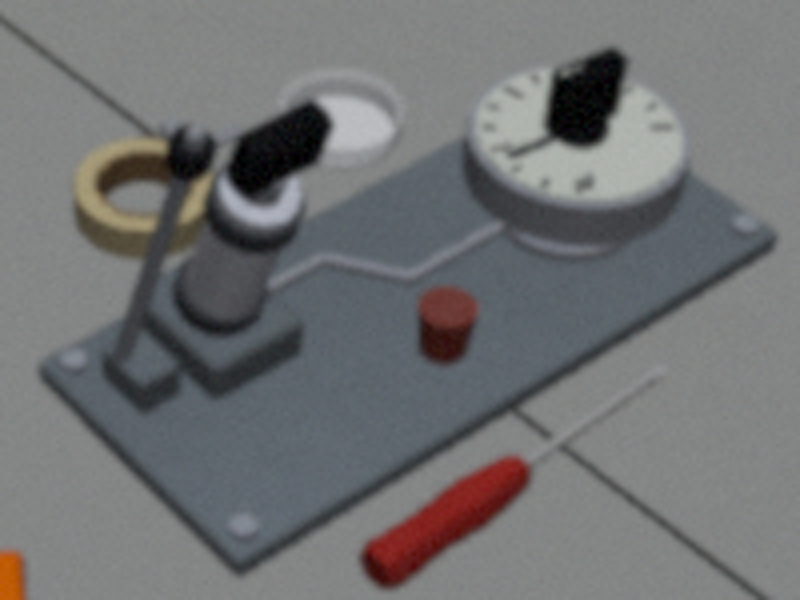

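View pics/si_c.png

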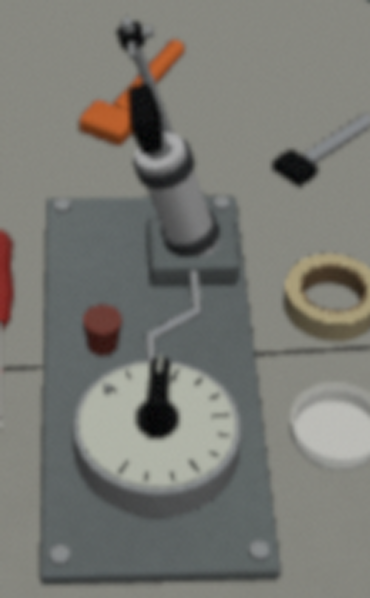

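View pics/si_d.png

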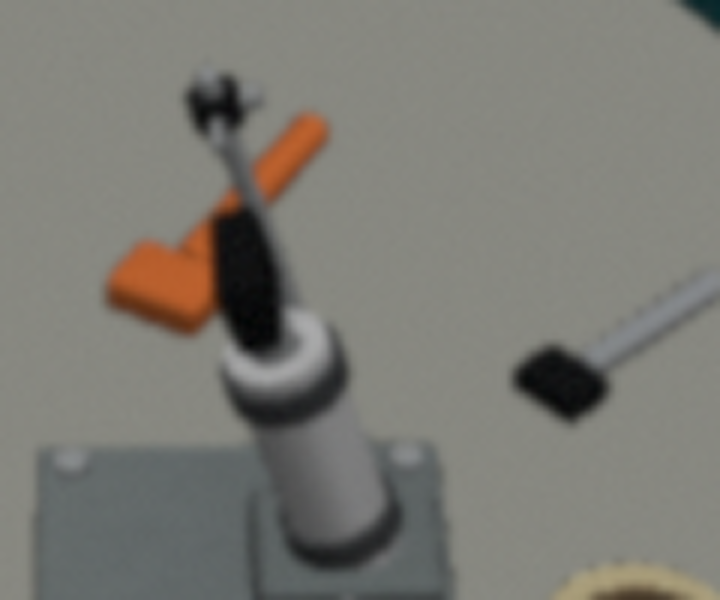

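```bash
cat > h.py <<'E'
import numpy as np,cv2
from scipy.optimize import least_squares
from scipy.spatial.transform import Rotation as R
from bench import r
def cam(n,pose=None):
    c=r.calibration(n)
    if n=='wrist':
        T=np.eye(4);T[:3,:3]=R.from_quat(pose[1]).as_matrix();T[:3,3]=pose[0];T=T@c['T_tool_cam']
    else:
        T=np.eye(4);T[:3,:3]=R.from_quat(c['rotation']).as_matrix();T[:3,3]=c['xyz']
    return c,T
def proj(P,ct):
    c,T=ct;P=np.atleast_2d(P);p=(P-T[:3,3])@T[:3,:3]
    return np.c_[c['cx']+c['fx']*p[:,0]/-p[:,2],c['cy']-c['fy']*p[:,1]/-p[:,2]]
def ray(uv,ct):
    c,T=ct;d=np.array([(uv[0]-c['cx'])/c['fx'],-(uv[1]-c['cy'])/c['fy'],-1.]);d=T[:3,:3]@d
    return T[:3,3],d/np.linalg.norm(d)
def onz(uv,z,ct):
    o,d=ray(uv,ct);return o+d*(z-o[2])/d[2]
def tri(obs):
    A=np.zeros((3,3));b=np.zeros(3);
    for uv,ct in obs:
        o,d=ray(uv,ct);M=np.eye(3)-np.outer(d,d);A+=M;b+=M@o
    X=np.linalg.solve(A,b);return X,[np.round(proj(X,ct)[0]-uv,1) for uv,ct in obs]
def rig(p,P): # p=x,y,yaw
    c,s=np.cos(p[2]),np.sin(p[2]);P=np.atleast_2d(P)
    return P@np.array([[c,s,0],[-s,c,0],[0,0,1]])+[p[0],p[1],0]
E
python3 - <<'E'
from h import *
S,D=cam('scene'),cam('side')
sc=lambda u,v:(280+u/4,170+v/4)
si=lambda u,v:(270+u/2.857,190+v/2.857)
sd=lambda u,v:(280+u/6,185+v/6)
obs=[([-.07,.16],sc(240,560),S),([.07,.16],sc(42,366),S),([-.07,-.16],sc(775,234),S),
([-.07,.16],si(47,200),D),([.07,.16],si(235,197),D),([-.07,-.16],si(42,574),D),([.07,-.16],si(277,572),D)]
for z in [.012]:
  f=lambda p:np.concatenate([proj(rig(p,[*a,z]),c)[0]-uv for a,uv,c in obs])
  s=least_squares(f,[.5,0,0]);print(s.x,np.round(s.fun,1))
p=s.x
for n,a,b in [('mouth',sc(260,200),sd(282,345)),('collar',sc(190,152),sd(216,100)),('knobbase',sc(578,128),si(157,418)),]:
  X,e=tri([(a,S),(b,D)]);q=rig([0,0,-p[2]],X-[p[0],p[1],0]);print(n,X,'rig',q,e)
o=r.observe();print(o['t'])
E
```

```text
[ 0.50639818 -0.06132839 -0.05272601] [ 0.6 -0.5 -0.9 -2.7  2.2 -1.8 -1.3 -2.1 -0.2 -2.1 -1.5  0.1  1.4 -1.3]
mouth [0.52114483 0.03043248 0.11044519] rig [[0.00989021 0.09241052 0.11044519]] [array([-1.1, -0.9]), array([-1. ,  0.7])]
collar [0.50570137 0.07992925 0.17152799] rig [[-0.00814035  0.14102461  0.17152799]] [array([-0.2, -0.2]), array([-0.2,  0.1])]
knobbase [ 0.50220651 -0.14960636  0.06056384] rig [[ 0.00046654 -0.0883762   0.06056384]] [array([-0.1, -0.1]), array([-0.2,  0.1])]
0.1
```

```bash
python3 - <<'E'
from h import *
S,D=cam('scene'),cam('side')
sc=lambda u,v:(280+u/4,170+v/4)
si=lambda u,v:(270+u/2.857,190+v/2.857)
k=np.array([.5020,-.1505])
for n,uv,c,z in [('ptr',sc(512,155),S,.062),('pin',sc(585,182),S,.064),('pin',si(110,388),D,.064),('ptr side',si(174,375),D,.062),('knobtopA',si(157,357),D,.1),('knobtopB',sc(615,60),S,.1),('knobtopC',sc(562,75),S,.1)]:
  X=onz(uv,z,c)[:2]-k;print(n,X,np.hypot(*X),np.degrees(np.arctan2(X[1],X[0])))
o=r.observe();print(R.from_quat(o['orientation']).as_matrix())
E
```

```text
ptr [0.00523708 0.03849163] 0.03884626946174095 82.25204838015533
pin [-0.02896069  0.02944712] 0.04130198545608559 134.52284107905746
pin [-0.02563352  0.02308533] 0.03449651560312384 137.99407072027324
ptr side [0.01382952 0.03179936] 0.03467642823088861 66.495807319348
knobtopA [0.000946   0.01378063] 0.013813063120216927 86.07295282389362
knobtopB [-0.00778694 -0.00649783] 0.010141910293972949 -140.15660449657912
knobtopC [9.48804595e-05 1.89194676e-02] 0.018919705462611236 89.71266610434952
[[ 2.49134450e-01 -9.68468848e-01 -3.42163943e-04]
 [-9.68468330e-01 -2.49134672e-01  1.00425001e-03]
 [-1.05782975e-03  8.11816689e-05 -9.99999437e-01]]
```

```bash
python3 -m jog '[[[25,32,5,0,0,6.8,50],[25,32,5,0,0,6.8,50],[25,32,5,0,0,6.8,50],[25,32,5,0,0,6.8,50],[25,32,5,0,0,6.8,50],[25,32,5,0,0,6.8,50],[25,32,5,0,0,6.8,50],[25,32,5,0,0,6.8,50],[25,32,5,0,0,6.8,50],[25,32,5,0,0,6.8,50]]]' 30
python3 -m jog '[[[22,33,0,0,0,0,50],[22,33,0,0,0,0,50],[22,33,0,0,0,0,50],[20,20,0,0,0,0,50],[0,0,0,0,0,0,50],[0,0,0,0,0,0,50]]]'
python3 - <<'E'
from h import *
o=r.observe();im=r.camera('wrist');cv2.imwrite('pics/w1.png',im);np.save('w1.npy',np.r_[o['position'],o['orientation']])
print(o['t'],o['position'],R.from_quat(o['orientation']).as_matrix()[:,0],o['q'],o['force'])
E
```

```text
t: 0.93
position: [0.4064, -0.2834, 0.2557]
orientation: [0.998, -0.063, -0.0, 0.0]
force: [0.5, -0.7, 0.2]
grip_width: 0.0496
t: 1.43
position: [0.4922, -0.165, 0.2551]
orientation: [0.998, -0.065, -0.0, -0.0]
force: [-0.4, -1.1, -0.7]
grip_width: 0.0498
1.4333 [ 0.49216878 -0.16503157  0.25507893] [ 9.91628481e-01 -1.29122098e-01 -6.62222218e-04] [ 0.7144212   0.2141849  -0.51767198  1.80045672  0.11457847  1.15745059
  0.03087931] [-0.44758338 -1.0752777  -0.6643136 ]
```

View pics/w1.png

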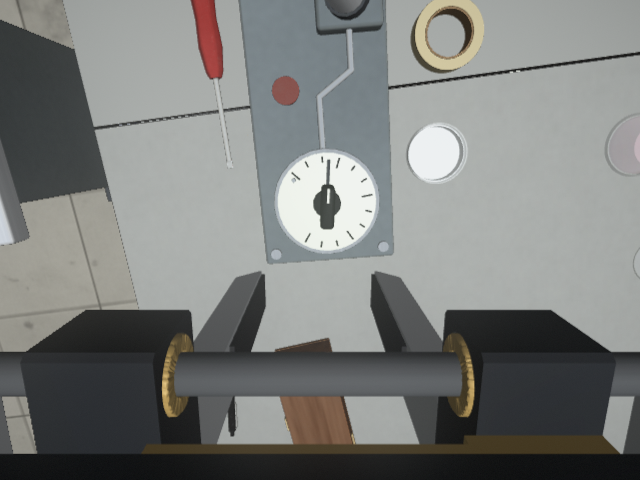

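Gauge dial centred at about (327,201), pointer tip (328,161), a dark mark at (294,180). I'll measure it.

```bash
python3 - <<'E'
from h import *
w=np.load('w1.npy');W=cam('wrist',(w[:3],w[3:]))
im=cv2.imread('pics/w1.png');cv2.imwrite('pics/w1c.png',cv2.resize(im[140:265,260:395],None,fx=4.6,fy=4.6,interpolation=cv2.INTER_CUBIC))
m=(im.min(2)>190).astype(np.uint8);m[:,:265]=0;m[:,390:]=0;m[:140]=0;m[260:]=0
cs,_=cv2.findContours(m,cv2.RETR_EXTERNAL,cv2.CHAIN_APPROX_NONE);c=max(cs,key=cv2.contourArea);e=cv2.fitEllipse(c);print(e)
for z in(.056,.06,.064):
  P=np.array([onz(q,z,W) for q in c[:,0].astype(float)]);
  A=np.c_[2*P[:,:2],np.ones(len(P))];s=np.linalg.lstsq(A,(P[:,:2]**2).sum(1),rcond=None)[0];print(z,s[:2],'diam',2*np.sqrt(s[2]+s[0]**2+s[1]**2))
k=s[:2]
for n,uv in [('tip',(328.5,161)),('mark',(294,180))]:
  X=onz(uv,.062,W)[:2]-k;print(n,np.hypot(*X),np.degrees(np.arctan2(X[1],X[0])))
E
```

```text
((326.4217834472656, 201.10833740234375), (97.51925659179688, 98.26696014404297), 54.68117141723633)
0.056 [ 0.50238747 -0.15318131] diam 0.09296649711852893
0.06 [ 0.50237094 -0.15262974] diam 0.09198275929341353
0.064 [ 0.50235442 -0.15207817] diam 0.09099902146829142
tip 0.037745132094708526 79.91809305000918
mark 0.03628593918544859 138.12353962706771
```

View pics/w1c.png

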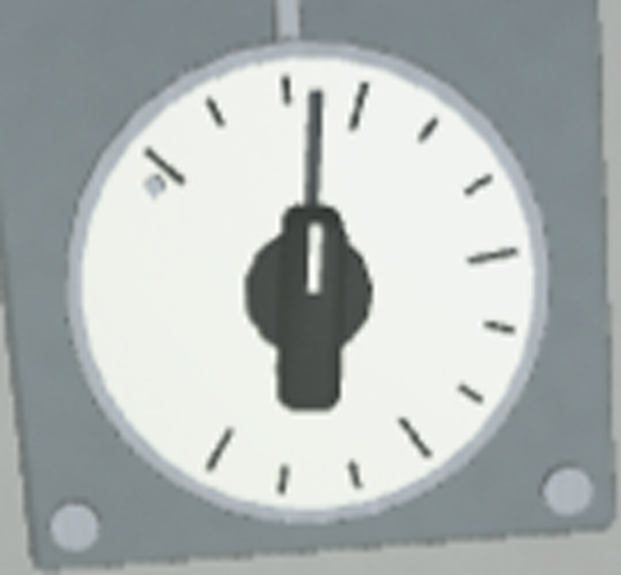

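```bash
python3 -m jog '[[[5,6.5,-35,0,0,-2.6,36],[5,6.5,-35,0,0,0,36],[0,0,-35,0,0,0,36],[0,0,-30,0,0,0,36],[0,0,-25,0,0,0,36],[0,0,-15,0,0,0,36],[0,0,0,0,0,0,36],[0,0,0,0,0,0,36]]]'
python3 - <<'E'
from h import *
o=r.observe();im=r.camera('wrist');cv2.imwrite('pics/w2.png',im)
print(o['t'],o['position'],R.from_quat(o['orientation']).as_matrix()[:,0],o['force'])
E
```

```text
t: 2.15
position: [0.501, -0.1542, 0.0803]
orientation: [0.996, -0.089, -0.001, -0.0]
force: [0.3, -0.6, -0.9]
grip_width: 0.036
2.15 [ 0.50095776 -0.15417035  0.08034422] [ 0.98402162 -0.17804321 -0.00144141] [ 0.28383177 -0.60280487 -0.92098185]
```

View pics/w2.png

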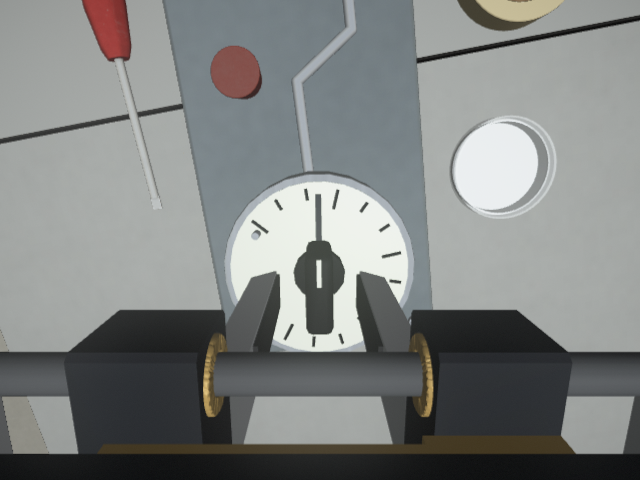

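```bash
python3 -m jog '[[[1,2,-6,0,0,0,36],[0,0,0,0,0,0,5],[0,0,0,0,0,0,5],[0,0,0,0,0,0,5],[0,0,0,0,0,0,5]]]' 30
python3 -m jog '[[[0,0,0,0,0,6,5],[0,0,0,0,0,6,5],[0,0,0,0,0,6,5],[0,0,0,0,0,6,5],[0,0,0,0,0,6,5],[0,0,0,0,0,6,5],[0,0,0,0,0,6,5]]]'
python3 - <<'E'
from h import *
o=r.observe();im=r.camera('wrist');cv2.imwrite('pics/w3.png',im)
print(o['t'],o['position'],R.from_quat(o['orientation']).as_matrix()[:,0],o['force'],o['moment'],o['q'])
E
```

```text
t: 2.62
position: [0.5028, -0.1513, 0.0748]
orientation: [0.996, -0.089, 0.0, 0.0]
force: [-9.7, 1.1, 6.2]
grip_width: 0.0125
t: 3.2
position: [0.5027, -0.1512, 0.0748]
orientation: [0.961, 0.277, -0.0, 0.0]
force: [-2.6, 2.9, 5.8]
grip_width: 0.0121
3.2 [ 0.50265048 -0.15115995  0.07480938] [ 8.46888278e-01  5.31770809e-01 -2.27293971e-04] [-2.63519211  2.87144234  5.78010698] [ 0.52207331  0.56319629 -0.0283306 ] [ 0.74387824  0.48645052 -0.63028768  1.95394322  0.38592995  0.82214482
  0.46193694]
```

View pics/w3.png

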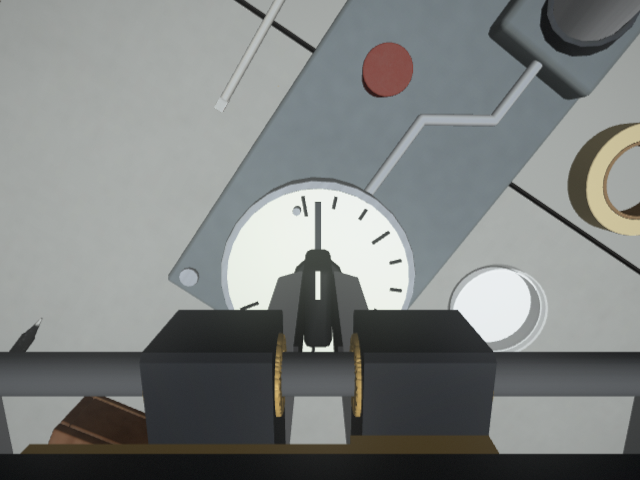

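```bash
python3 -m jog '[[[0,0,0,0,0,5,5],[0,0,0,0,0,4,5],[0,0,0,0,0,2,5],[0,0,0,0,0,0,5]]]'
python3 - <<'E'
from h import *
o=r.observe();im=r.camera('wrist');cv2.imwrite('pics/w4.png',cv2.resize(im[160:360,200:440],None,fx=3,fy=3))
x=R.from_quat(o['orientation']).as_matrix()[:,0]
print(o['t'],np.degrees(np.arctan2(x[1],x[0])),o['force'],o['moment'])
E
```

```text
t: 3.58
position: [0.5027, -0.1511, 0.0748]
orientation: [0.931, 0.366, 0.0, -0.0]
force: [-1.4, 2.9, 6.5]
grip_width: 0.0119
3.5833 42.956821053297546 [-1.3922337   2.85854515  6.54163516] [ 0.60078548  0.49855707 -0.41536413]
```

View pics/w4.png

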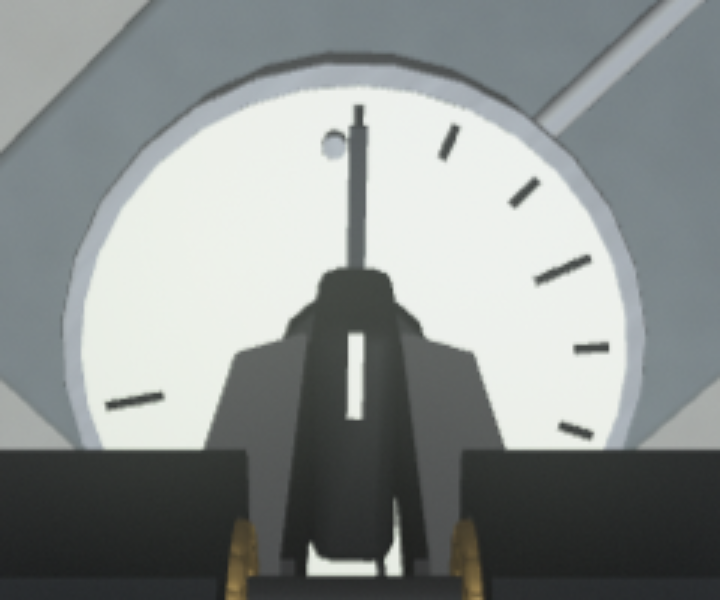

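```bash
python3 -m jog '[[[0,0,0,0,0,1,5],[0,0,0,0,0,0,5],[0,0,0,0,0,0,5],[0,0,0,0,0,-1.5,5],[0,0,0,0,0,0,36],[0,0,0,0,0,0,36],[0,0,0,0,0,0,36],[0,0,30,0,0,0,36],[0,0,35,0,0,0,36],[0,0,20,0,0,0,36]]]'
python3 - <<'E'
from h import *
o=r.observe();im=r.camera('wrist');cv2.imwrite('pics/w5.png',im)
x=R.from_quat(o['orientation']).as_matrix()[:,0]
print(o['t'],o['position'],np.degrees(np.arctan2(x[1],x[0])),o['force'],o['moment'])
E
```

```text
t: 4.47
position: [0.5034, -0.151, 0.1621]
orientation: [0.932, 0.362, 0.001, 0.0]
force: [0.7, -0.5, 1.4]
grip_width: 0.036
4.4667 [ 0.50342483 -0.15102394  0.16212864] 42.39330061916387 [ 0.73407639 -0.45727228  1.43162797] [-0.01744243 -0.14614271  0.02515304]
```

View pics/w5.png

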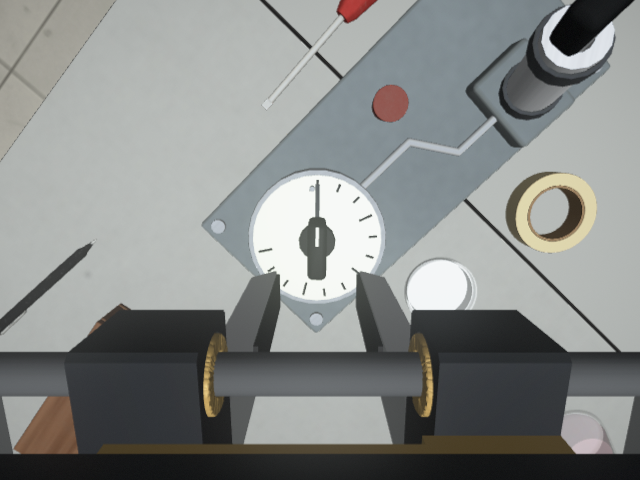

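Pointer lies on the zero tick against the pin. Next, a viewing pose over the rod, with two views for triangulation.

```bash
python3 -m jog '[[[0,0,30,0,0,-6.5,50],[0,0,30,0,0,-6.5,50],[0,0,31,0,0,-6.5,50],[-3,26,0,0,0,-6.5,50],[-4,26,0,0,0,-6.5,50],[-4,26,0,0,0,-6.5,50],[-4,26,0,0,0,-6.5,50],[-4,26,0,0,0,0,50],[0,0,0,0,0,0,50],[0,0,0,0,0,0,50]]]'
python3 - <<'E'
from h import *
o=r.observe();im=r.camera('wrist');cv2.imwrite('pics/w6.png',im);np.save('w6.npy',np.r_[o['position'],o['orientation']])
E
python3 -m jog '[[[-4,26,0,-0.3,-5.7,0,50],[-4,26,0,-0.3,-5.7,0,50],[0,0,0,-0.3,-5.7,0,50],[0,0,0,0,0,0,50],[0,0,0,0,0,0,50]]]'
python3 - <<'E'
from h import *
o=r.observe();im=r.camera('wrist');cv2.imwrite('pics/w7.png',im);np.save('w7.npy',np.r_[o['position'],o['orientation']])
print(o['t'],R.from_quat(o['orientation']).as_matrix())
E
```

```text
t: 5.35
position: [0.4836, -0.0203, 0.2506]
orientation: [1.0, -0.026, 0.0, 0.0]
force: [0.7, -0.9, 0.1]
grip_width: 0.0505
t: 5.82
position: [0.4753, 0.0293, 0.2508]
orientation: [0.988, -0.028, 0.149, 0.005]
force: [1.1, -1.5, 0.2]
grip_width: 0.0502
5.8167 [[ 0.95414464 -0.05654669  0.2939566 ]
 [-0.05364908 -0.99839908 -0.01791823]
 [ 0.29449921  0.00132608 -0.9556508 ]]
```

View pics/w6.png

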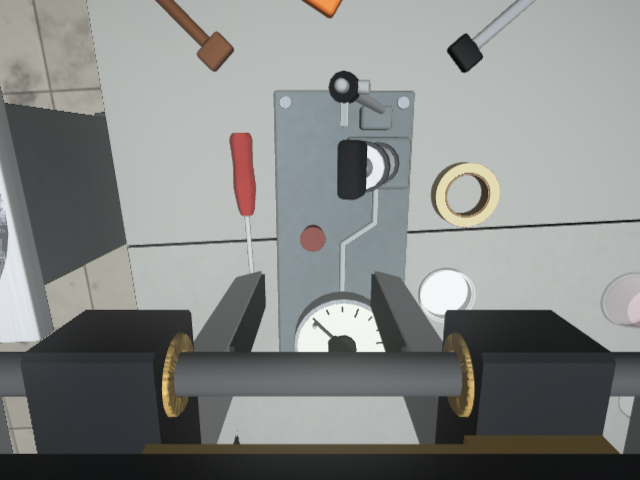

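View pics/w7.png

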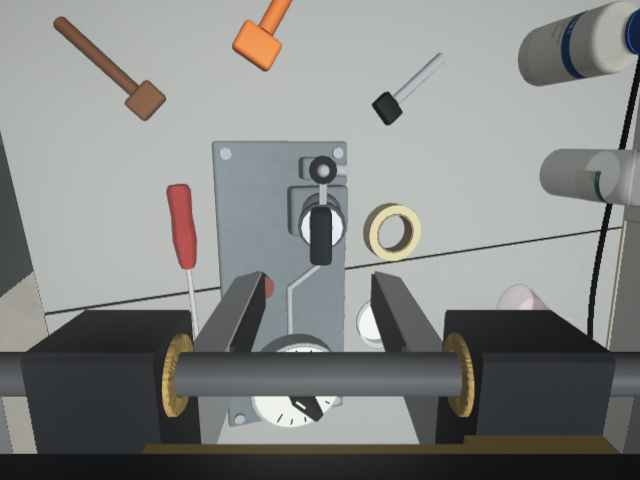

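```bash
python3 - <<'E'
import cv2
a=cv2.imread('pics/w7.png')[140:280,205:365]; cv2.imwrite('pics/w7c.png',cv2.resize(a,None,fx=5,fy=5,interpolation=cv2.INTER_CUBIC)[:, :800][:600+100])
a=cv2.imread('pics/w6.png')[60:210,265:425]; cv2.imwrite('pics/w6c.png',cv2.resize(a,None,fx=4,fy=4,interpolation=cv2.INTER_CUBIC))
a=cv2.imread('pics/w7.png')[150:280,260:380]; cv2.imwrite('pics/w7c.png',cv2.resize(a,None,fx=4.6,fy=4.6,interpolation=cv2.INTER_CUBIC))
E
```

```text
(no output)
```

View pics/w6c.png

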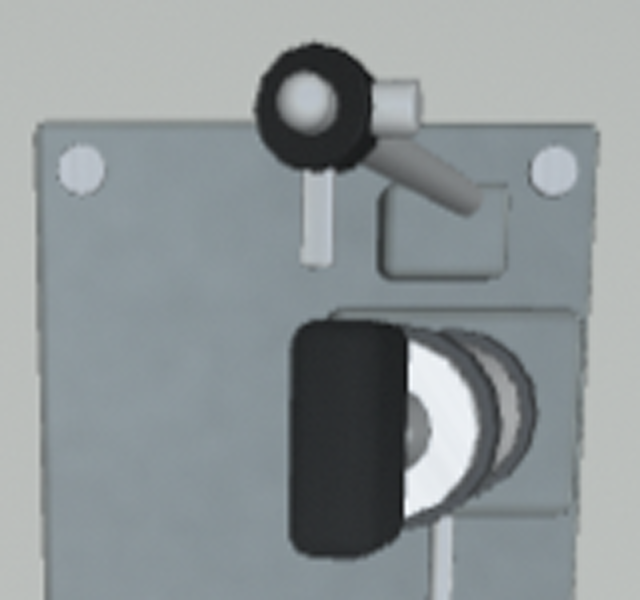

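View pics/w7c.png

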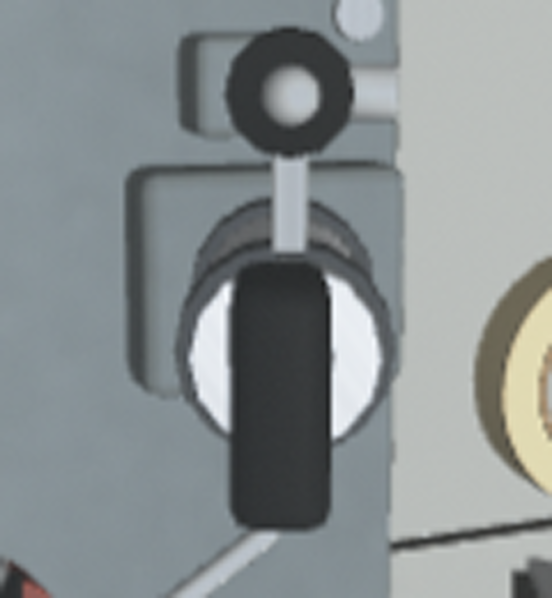

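```bash
cat > fit.py <<'E'
from h import *
S,D=cam('scene'),cam('side')
w=np.load('w6.npy');A=cam('wrist',(w[:3],w[3:]));w=np.load('w7.npy');B=cam('wrist',(w[:3],w[3:]))
sc=lambda u,v:(280+u/4,170+v/4)
si=lambda u,v:(270+u/2.857,190+v/2.857)
a=lambda u,v:(265+u/4,60+v/4)
b=lambda u,v:(260+u/4.6,150+v/4.6)
obs=[([-.07,.16],sc(240,560),S),([.07,.16],sc(42,366),S),([-.07,-.16],sc(775,234),S),
([-.07,.16],si(47,200),D),([.07,.16],si(235,197),D),([-.07,-.16],si(42,574),D),([.07,-.16],si(277,572),D),
([-.07,.16],a(38,125),A),([.07,.16],a(597,126),A),([-.07,.16],(213.5,142),B),([.07,.16],(347,142),B)]
wt=[.4]*7+[1]*4
L=.3;zx=np.array([-np.sin(L),0,np.cos(L)]);xx=np.array([np.cos(L),0,np.sin(L)]);yy=np.array([0,1.,0])
def cyl(p,x,y,z): return rig(p,np.array([p[3],.09,p[4]])+x*xx+y*yy+z*zx)[0]
h=.044
ob2=[((0,.028,'d'),a(317,266),A),((0,.028,'d'),b(291,253),B),((0,.05,.07),a(307,102),A),((0,.05,.07),b(291,95),B),
((-.008,-.02,h),b(229,530),B),((.008,-.02,h),b(332,530),B),((-.008,-.02,h),a(289,558),A),((-.008,.02,h),a(290,320),A),((0,0,0),b(286,350),B),
((0,.05,'d'),sc(190,152),S),((0,.05,'d'),(316,201.7),D),((0,0,0),sc(260,198),S),((0,0,0),(327,242.3),D)]
w2=[1]*9+[.4]*4
def f(p):
    o=[k*(proj(rig(p,[*q,.012]),c)[0]-uv) for (q,uv,c),k in zip(obs,wt)]
    o+=[k*(proj(cyl(p,q[0],q[1],p[5] if q[2]=='d' else q[2]),c)[0]-uv) for (q,uv,c),k in zip(ob2,w2)]
    return np.concatenate(o)
s=least_squares(f,[.5,-.06,-.05,.01,.11,.05],loss='soft_l1')
p=s.x;J=np.linalg.inv(s.jac.T@s.jac)
print(p,'sd',np.sqrt(np.diag(J)));print(np.round(f(p).reshape(-1,2),1).tolist())
print('mouth',cyl(p,0,0,0),'tip',cyl(p,0,.028,p[5]),'pull',p[5]-.014)
tt,e=tri([(ob2[0][1],A),(ob2[1][1],B)]);print('tri tip',tt,e)
Rz=R.from_euler('z',p[2]);print('z',Rz.apply(zx),'x',Rz.apply(xx))
np.save('p.npy',p)
for nm in (.0102,.0152): print('TCP for z=%g'%nm,cyl(p,0,0,nm))
E
python3 fit.py
```

```text
[ 0.50703471 -0.06291534 -0.06015788  0.00847749  0.11287357  0.06271177] sd [0.00121391 0.00027794 0.00603705 0.00100782 0.00155081 0.00260027]
[[0.2, -0.6], [-0.2, -1.5], [1.1, -0.8], [-0.1, -0.7], [0.3, -0.6], [-0.7, 0.3], [0.5, -0.1], [-1.0, -2.0], [1.6, -1.0], [-1.4, -1.6], [1.0, -0.5], [-0.1, -0.3], [-1.1, -0.9], [0.4, 1.2], [-0.7, 0.1], [0.7, 0.7], [0.2, 0.8], [0.3, 0.0], [1.2, 0.1], [-1.0, 1.1], [0.5, -0.6], [-0.1, 0.1], [0.3, -1.0], [-0.4, 0.5]]
mouth [0.52090781 0.02641217 0.11287357] tip [0.50409214 0.05547573 0.17278442] pull 0.04871177314425952
tri tip [0.50401136 0.05520775 0.175275  ] [array([ 0., -0.]), array([-0.,  0.])]
z [-0.29498563  0.01776715  0.95533649] x [ 0.95360834 -0.05743636  0.29552021]
TCP for z=0.0102 [0.51789896 0.0265934  0.122618  ]
TCP for z=0.0152 [0.51642403 0.02668223 0.12739469]
```

```bash
python3 -m jog '[[[12,-0.8,-31,0,0,0,46],[10,-0.7,-31,0,0,0,46],[9.8,-0.6,-31,0,0,0,46],[0,0,0,0,0,0,46],[0,0,0,0,0,0,46]]]'
python3 - <<'E'
from h import *
o=r.observe();im=r.camera('wrist');cv2.imwrite('pics/w8.png',im);np.save('w8.npy',np.r_[o['position'],o['orientation']])
print(o['t'],o['position'],R.from_quat(o['orientation']).as_matrix(),o['force'])
E
```

```text
t: 6.28
position: [0.5073, 0.0286, 0.1562]
orientation: [0.989, -0.028, 0.146, 0.003]
force: [0.6, 0.8, 0.3]
grip_width: 0.046
6.2833 [0.50732264 0.02860257 0.15616045] [[ 0.95568857 -0.05573403  0.2890555 ]
 [-0.05424882 -0.99844081 -0.01315372]
 [ 0.28933791 -0.00311006 -0.95722197]] [0.57646404 0.79272379 0.33112416]
```

View pics/w8.png

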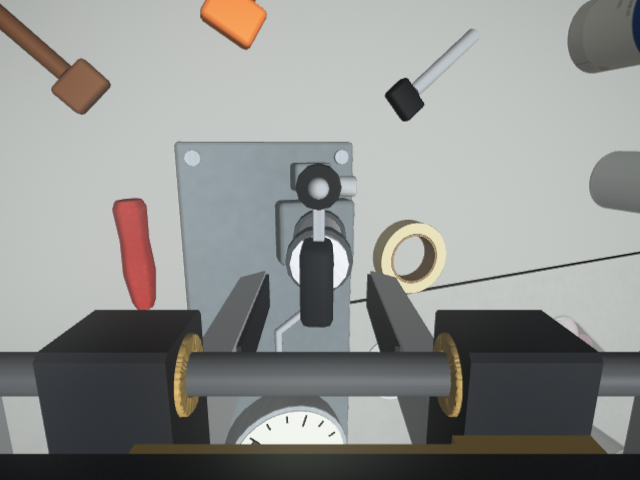

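```bash
python3 -m jog '[[[5,-1,-16,0.1,-0.2,0,46],[4.6,-0.8,-14.4,0.1,0,0,46],[0,0,0,0,0,0,46],[0,0,0,0,0,0,46]]]'
python3 - <<'E'
from h import *
o=r.observe();im=r.camera('wrist');cv2.imwrite('pics/w9.png',im);np.save('w9.npy',np.r_[o['position'],o['orientation']])
print(o['t'],o['position'],R.from_quat(o['orientation']).as_matrix(),o['force'])
E
```

```text
t: 6.67
position: [0.5176, 0.0267, 0.1286]
orientation: [0.988, -0.028, 0.151, 0.002]
force: [-0.6, -0.1, 0.1]
grip_width: 0.0458
6.6667 [0.5175817  0.02667217 0.12864021] [[ 0.95288305 -0.05557652  0.2982032 ]
 [-0.05422282 -0.99844659 -0.01281737]
 [ 0.29845232 -0.00395596 -0.95441635]] [-0.62267008 -0.07589901  0.12591092]
```

View pics/w9.png

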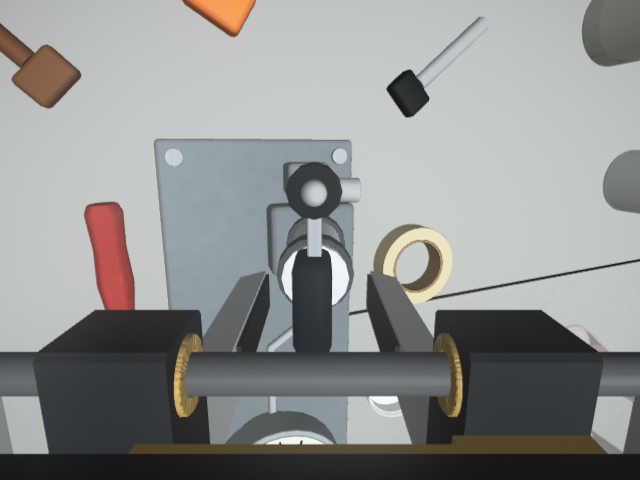

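```bash
python3 -m jog '[[[-0.8,0,-3.2,0,0,0,46],[0,0,0,0,0,0,24],[0,0,0,0,0,0,24],[0,0,0,0,0,0,24]]]' 15
python3 - <<'E'
from h import *
o=r.observe();im=r.camera('wrist');cv2.imwrite('pics/w10.png',im[200:420,160:480])
print(o['t'],o['position'],R.from_quat(o['orientation']).as_matrix()[:,2],o['force'],o['moment'])
E
```

```text
t: 7.05
position: [0.5164, 0.0267, 0.1243]
orientation: [0.988, -0.028, 0.151, 0.002]
force: [-0.5, -0.1, -1.0]
grip_width: 0.0295
7.05 [0.51642419 0.02674984 0.12428772] [ 0.29780551 -0.01246228 -0.95454522] [-0.54866263 -0.07589809 -0.99162945] [-0.03597388  0.22220666  0.0017614 ]
```

View pics/w10.png

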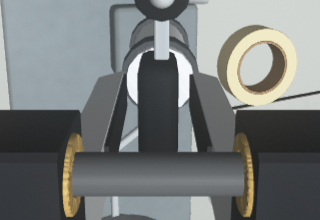

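```bash
python3 -m jog '[[[0,0,0,0,0,0,18],[0,0,0,0,0,0,18],[0,0,0,0,0,0,8],[0,0,0,0,0,0,8],[0,0,0,0,0,0,8]]]' 15
python3 - <<'E'
from h import *
o=r.observe()
print(o['t'],o['position'],R.from_quat(o['orientation']).as_matrix()[:,2],o['force'],o['moment'],o['grip_width'])
E
```

```text
t: 7.52
position: [0.5167, 0.0269, 0.124]
orientation: [0.988, -0.028, 0.151, 0.002]
force: [2.2, 0.1, 0.2]
grip_width: 0.0161
7.5167 [0.51665967 0.02685893 0.12402467] [ 0.2978932  -0.01204492 -0.95452321] [2.19417071 0.14161179 0.18016866] [-0.14493571 -0.60550585 -0.06235226] 0.01614742973383286
```

```bash
python3 -m jog '[[[0,0,0,0,0,0,8],[-0.9,0.05,2.9,0,0,0,8],[-0.9,0.05,2.9,0,0,0,8],[-0.9,0.05,2.9,0,0,0,8],[0,0,0,0,0,0,8]]]' 25
python3 - <<'E'
from h import *
o=r.observe()
print(o['t'],o['position'],R.from_quat(o['orientation']).as_matrix()[:,2],o['force'],o['moment'],o['grip_width'])
E
```

```text
t: 7.93
position: [0.5139, 0.027, 0.133]
orientation: [0.988, -0.028, 0.151, 0.002]
force: [2.6, 0.0, 0.9]
grip_width: 0.0159
7.9333 [0.5138572  0.02695899 0.1329973 ] [ 0.29798235 -0.01222224 -0.95449313] [2.64855663 0.02615276 0.94303938] [-0.03349658 -0.60836864  0.01454879] 0.015879592656785794
```

```bash
python3 -m jog '[[[-0.94,0.06,3.05,0,0,0,8],[-0.94,0.06,3.05,0,0,0,8],[-0.94,0.06,3.05,0,0,0,8],[-0.94,0.06,3.05,0,0,0,8],[-0.94,0.06,3.05,0,0,0,8],[-0.94,0.06,3.05,0,0,0,8],[0,0,0,0,0,0,8]]]'
python3 -m jog '[[[-0.94,0.06,3.05,0,0,0,8],[-0.94,0.06,3.05,0,0,0,8],[-0.94,0.06,3.05,0,0,0,8],[0,0,0,0,0,0,8],[0,0,0,0,0,0,8]]]'
python3 - <<'E'
from h import *
o=r.observe()
print(o['t'],o['position'],R.from_quat(o['orientation']).as_matrix()[:,2],o['force'],o['moment'],o['grip_width'])
np.save('w11.npy',np.r_[o['position'],o['orientation']])
im=r.camera('wrist');cv2.imwrite('pics/w11.png',im)
a=r.camera('scene')[160:270,280:400];cv2.imwrite('pics/s11.png',cv2.resize(a,None,fx=6,fy=6)[:600])
a=r.camera('side')[150:290,270:390];cv2.imwrite('pics/d11.png',cv2.resize(a,None,fx=4.2,fy=4.2))
E
```

```text
t: 8.52
position: [0.5081, 0.0273, 0.1512]
orientation: [0.988, -0.028, 0.151, 0.002]
force: [2.8, 0.1, 1.4]
grip_width: 0.0158
t: 8.93
position: [0.5053, 0.0275, 0.16]
orientation: [0.988, -0.028, 0.151, 0.002]
force: [2.8, -0.7, 1.7]
grip_width: 0.016
8.9333 [0.50525756 0.02749666 0.16000166] [ 0.29757241 -0.01229981 -0.95462001] [ 2.84687315 -0.74300329  1.68687883] [-0.08751244 -0.77012882 -0.06190461] 0.01599207759379226
```

View pics/w11.png

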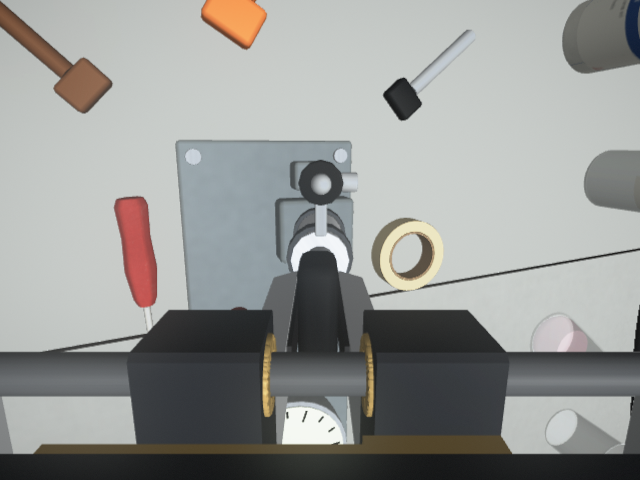

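View pics/s11.png

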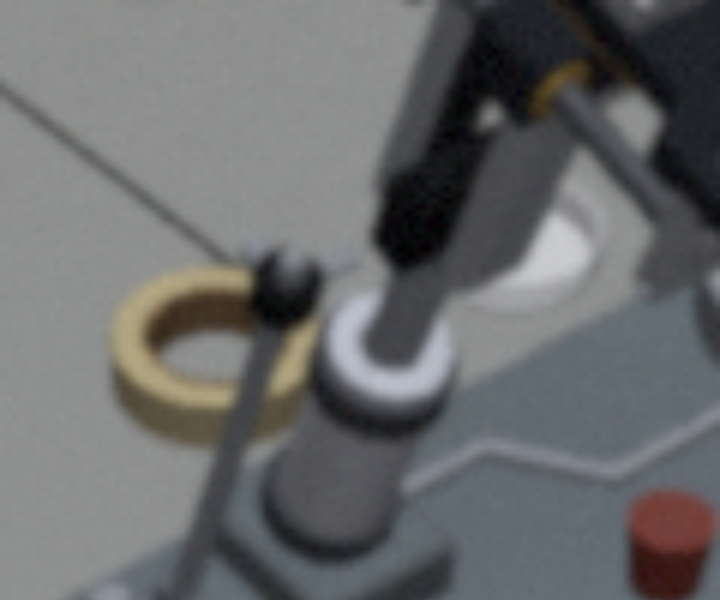

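View pics/d11.png

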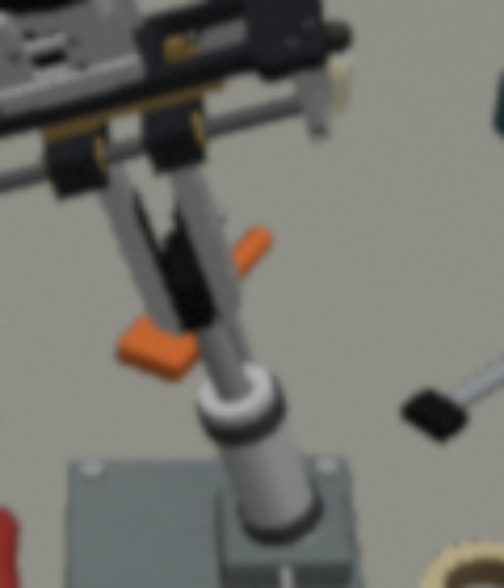

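```bash
python3 - <<'E'
import cv2,numpy as np
L=[]
for n,(x,y) in [('w8',(265,160)),('w9',(260,165)),('w11',(268,155))]:
    a=cv2.imread(f'pics/{n}.png')[y:y+170,x:x+95];L.append(cv2.resize(a,None,fx=2.8,fy=3.5,interpolation=cv2.INTER_CUBIC))
cv2.imwrite('pics/tri.png',np.hstack(L))
E
```

```text
(no output)
```

View pics/tri.png

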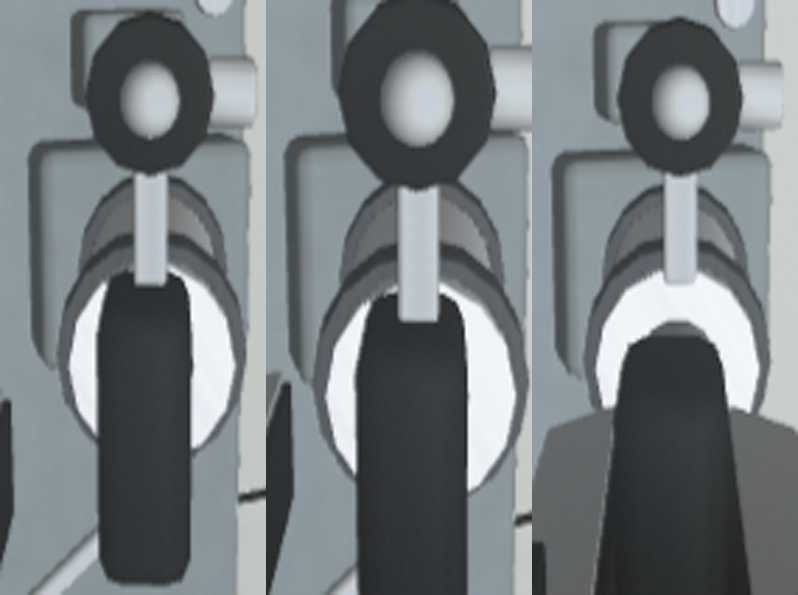

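```bash
cat > fit2.py <<'E'
exec(open('fit.py').read().split("s=least_squares")[0])
for n,uv in [('w8',(318.9,241.4)),('w9',(314.6,256.7)),('w11',(321.2,236.1))]:
    w=np.load(n+'.npy');ob2.append(((0,.028,'d'),uv,cam('wrist',(w[:3],w[3:]))));w2.append(1)
ob2.append(((0,.028,'d'),(339.2,203.2),S));w2.append(.5)
s=least_squares(f,[.5,-.06,-.05,.01,.11,.05],loss='soft_l1')
p=s.x;J=np.linalg.inv(s.jac.T@s.jac)
print(p,'sd',np.sqrt(np.diag(J))[5]);print(np.round(f(p).reshape(-1,2)[11:],1).tolist())
print('mouth',cyl(p,0,0,0),'pull',p[5]-.014, 'z',R.from_euler('z',p[2]).apply(zx))
# tip triangulation wrist only
print(tri([(o[1],o[2]) for o in ob2 if o[0]==(0,.028,'d') and o[2] is not S]))
cs=lambda q:tuple(np.round((proj(q,S)[0]-[280,160])*6).astype(int))
im=cv2.imread('pics/s11.png');im=im.copy()
g=np.load('w11.npy')
for pull,col in((.0378,(0,255,0)),):
  z=.014+pull
  for z2 in (z,z+.03):
    P=[cs(cyl(p,a,b_,z2)) for a,b_ in((-.008,-.02),(.008,-.02),(.008,.02),(-.008,.02))]
    cv2.polylines(im,[np.array(P).astype(np.int32)],True,tuple(col),1)
cv2.line(im,tuple(map(int,cs(cyl(p,0,.028,p[5])))),tuple(map(int,cs(cyl(p,0,.05,p[5])))),(0,0,255),1)
t=np.linspace(0,6.3,40);cv2.polylines(im,[np.array([cs(cyl(p,.017*np.cos(k),.017*np.sin(k),0)) for k in t]).astype(np.int32)],True,(255,0,0),1)
cv2.imwrite('pics/s11o.png',im)
E
python3 fit2.py
```

```text
[ 0.50693313 -0.0629525  -0.0608838   0.00860875  0.11329167  0.06330308] sd 0.0017985094903986772
[[-0.1, -0.3], [-0.7, -0.7], [0.6, 1.1], [-0.3, 0.2], [1.0, 0.9], [0.5, 1.0], [0.4, 0.2], [1.4, 0.1], [-0.8, 1.2], [0.5, -0.8], [-0.1, -0.0], [0.3, -1.1], [-0.3, 0.5], [-0.3, -0.3], [-0.2, -0.0], [-0.4, -0.2], [0.7, -1.5]]
mouth [0.52100208 0.02635694 0.11329167] pull 0.049303077105805004 z [-0.29497265  0.01798128  0.95533649]
(array([0.50420449, 0.0552593 , 0.17378715]), [array([ 0.2, -0. ]), array([-0.4, -0.4]), array([0.1, 0.1]), array([0.4, 0.4]), array([-0. ,  0.2])])
```

View pics/s11o.png

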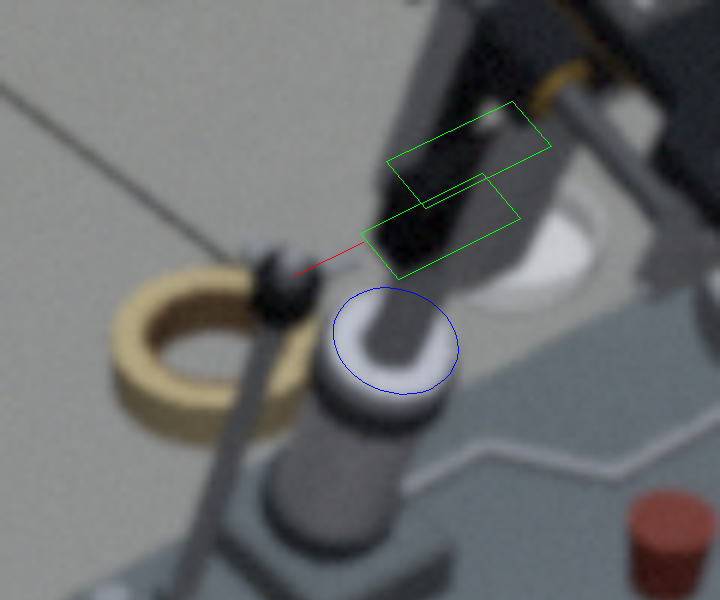

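```bash
cat >> fit2.py <<'E'
print('---')
from scipy.optimize import brentq
for n,tip,edge in [('w7',(323.3,205.1),207.0),('w8',(318.9,241.4),237.7),('w9',(314.6,256.7),248.4),('w11',(321.2,236.1),251.6)]:
    w=np.load(n+'.npy');C=cam('wrist',(w[:3],w[3:]))
    row=lambda y,z:proj(cyl(p,0,y,z),C)[0,1]
    zf=lambda y,v:[round(1e3*q,1) for q in [brentq(lambda z:row(y,z)-v,-.05,.15)]]
    print(n,'flag row pred',row(.028,p[5]+.0015),'z from row',zf(.028,tip[1]),'edge z',zf(.02,edge),zf(.019,edge),'post top col/row pred',proj(cyl(p,0,.05,.07),C)[0], 'mouth',proj(cyl(p,0,0,0),C)[0])
E
python3 fit2.py | sed -n '/---/,$p'
```

```text
---
w7 flag row pred 204.6620981400818 z from row [66.8] edge z [21.1] [14.4] post top col/row pred [322.9509159  170.85252451] mouth [321.41979583 227.32589731]
w8 flag row pred 241.9241465820459 z from row [63.9] edge z [20.9] [16.4] post top col/row pred [318.82665683 189.17156835] mouth [318.76098281 263.42998122]
w9 flag row pred 257.83927361719043 z from row [63.3] edge z [19.7] [15.7] post top col/row pred [314.53733393 194.13688981] mouth [314.83634096 277.09222829]
w11 flag row pred 236.68329149135485 z from row [63.7] edge z [58.8] [54.9] post top col/row pred [321.2994003  184.88211447] mouth [319.35899678 259.52727042]
```

```bash
cat > ov.py <<'E'
import io,contextlib
with contextlib.redirect_stdout(io.StringIO()): exec(open('fit2.py').read())
def ov(img,out,pull,off,x0=310,y0=175,s=11,w=70,h=52):
    im=cv2.resize(img[y0:y0+h,x0:x0+w],None,fx=s,fy=s,interpolation=cv2.INTER_CUBIC)
    im=np.clip(im.astype(float)*1.6+20,0,255).astype(np.uint8)
    raw=im.copy()
    cs=lambda q:tuple(((proj(q,S)[0]+off-[x0,y0]+.5)*s).astype(int).tolist())
    z=.014+pull
    for z2 in (z,z+.03):
        cv2.polylines(im,[np.array([cs(cyl(p,a,b_,z2)) for a,b_ in((-.008,-.02),(.008,-.02),(.008,.02),(-.008,.02))])],True,(0,255,0),1)
    cv2.line(im,cs(cyl(p,0,.028,p[5])),cs(cyl(p,0,.05,p[5])),(0,0,255),1)
    t=np.linspace(0,6.3,40);cv2.polylines(im,[np.array([cs(cyl(p,.017*np.cos(k),.017*np.sin(k),0)) for k in t])],True,(255,0,0),1)
    cv2.imwrite(out,im);cv2.imwrite(out.replace('.png','r.png'),raw)
E
python3 - <<'E'
exec(open('ov.py').read())
ov(cv2.imread('pics/scene0.png'),'pics/o0.png',0,np.array([-1,2.7]))
img=r.camera('scene');cv2.imwrite('pics/scene11.png',img)
ov(img,'pics/o11.png',.0378,np.array([-1,2.7]))
E
```

```text
(no output)
```

View pics/o0.png

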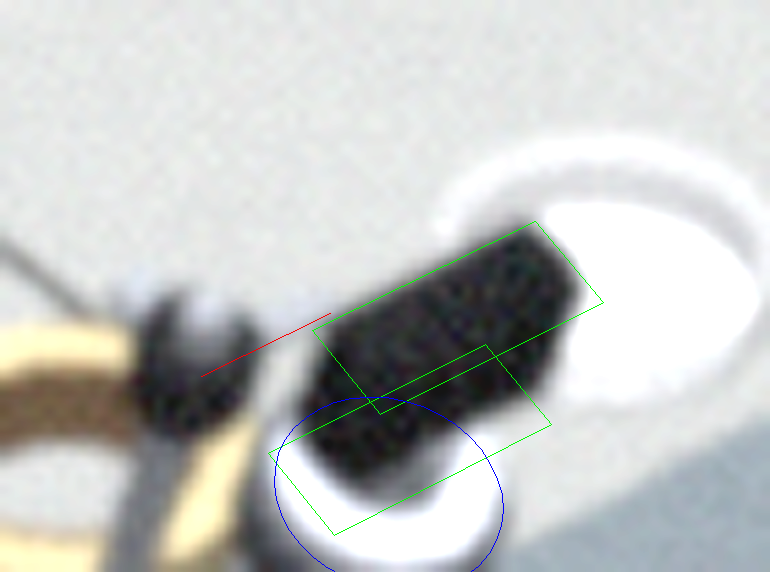

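View pics/o11.png

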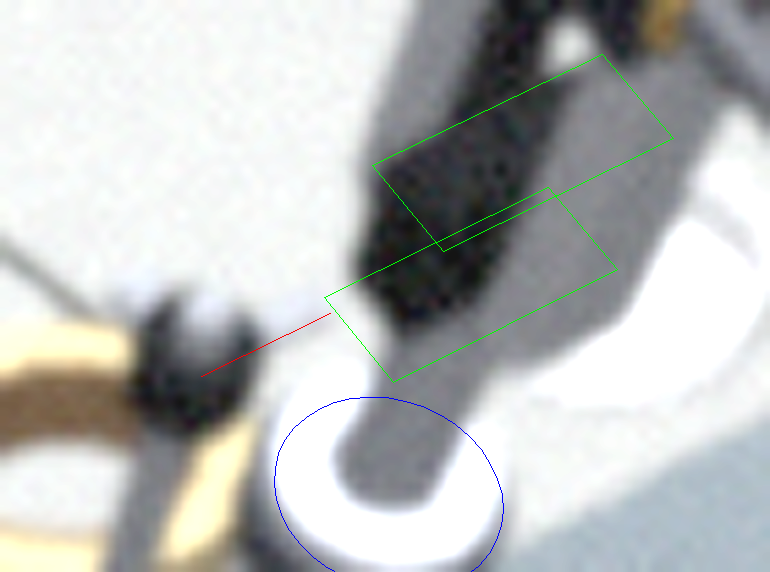

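View pics/o11r.png

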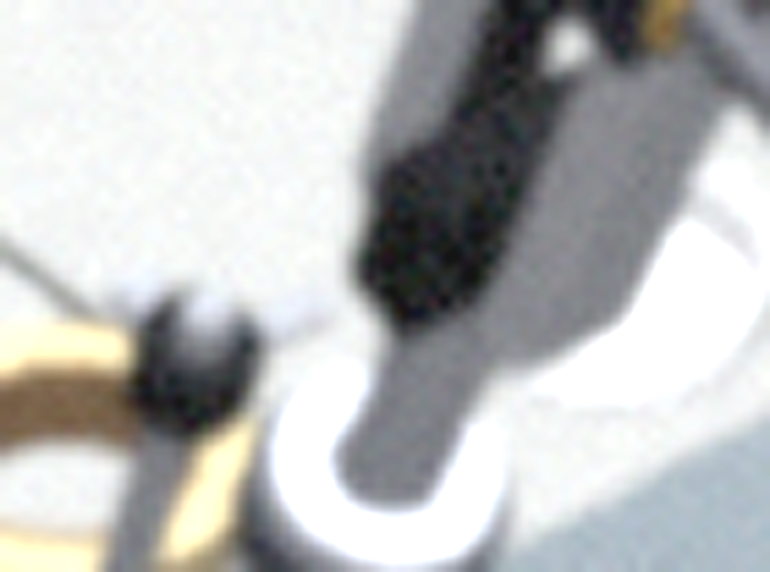

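```bash
python3 -m jog '[[[-0.9,0.05,2.9,0,0,0,8],[-0.9,0.05,2.9,0,0,0,8],[-0.9,0.05,2.9,0,0,0,8],[0,0,0,0,0,0,8],[0,0,0,0,0,0,8],[0,0,0,0,0,0,8]]]'
python3 - <<'E'
exec(open('ov.py').read())
o=r.observe();print(o['t'],o['position'],R.from_quat(o['orientation']).as_matrix()[:,2],o['force'],o['moment'],o['grip_width'])
ax=R.from_euler('z',p[2]).apply(zx);dv=o['position']-np.array([.51666,.02686,.12402]);pl=dv@ax;print('pull',pl,'side',dv-pl*ax)
np.save('w12.npy',np.r_[o['position'],o['orientation']]);im=r.camera('wrist');cv2.imwrite('pics/w12.png',im[150:300,220:420].repeat(3,0).repeat(3,1))
img=r.camera('scene');ov(img,'pics/o12.png',pl,np.array([-1,2.7]))
E
```

```text
t: 9.63
position: [0.5025, 0.0277, 0.1686]
orientation: [0.988, -0.028, 0.15, 0.002]
force: [3.2, -1.1, 0.9]
grip_width: 0.0158
9.6333 [0.50246916 0.0276593  0.16860053] [ 0.29726123 -0.01219677 -0.95471828] [ 3.17222855 -1.10528169  0.89432273] [-0.19656266 -0.8546984  -0.02783444] 0.015756874449679666
pull 0.0467896903686214 side [-3.89165365e-04 -4.20390525e-05 -1.19368644e-04]
```

View pics/o12.png

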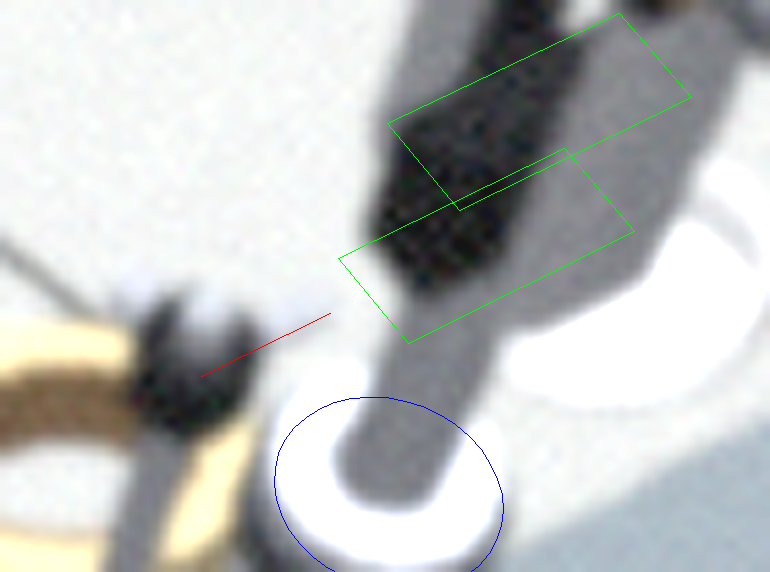

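View pics/w12.png

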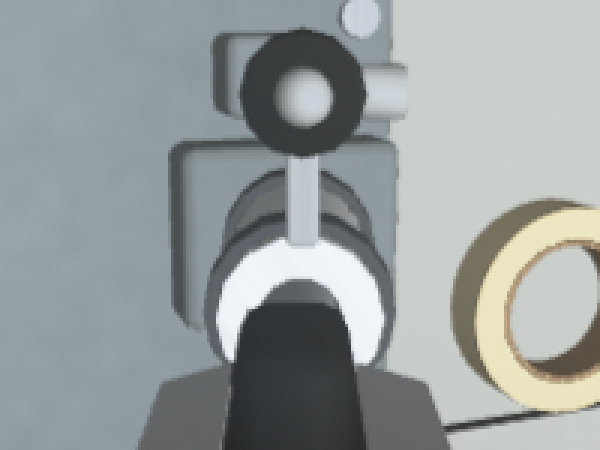

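```bash
python3 - <<'E'
from h import *
a=r.camera('side');cv2.imwrite('pics/d13.png',cv2.resize(a[180:400,250:430],None,fx=2.7,fy=2.7))
o=r.observe();print(o['t'],o['position'],o['qd'].round(4),o['force'],o['grip_width'])
E
```

```text
9.7833 [0.50247187 0.02767745 0.16859908] [ 0.0017  0.0015 -0.0006 -0.0021 -0.0003 -0.0003  0.0019] [ 3.60543813 -0.68247744  1.69359624] 0.01597113505396677
```

View pics/d13.png

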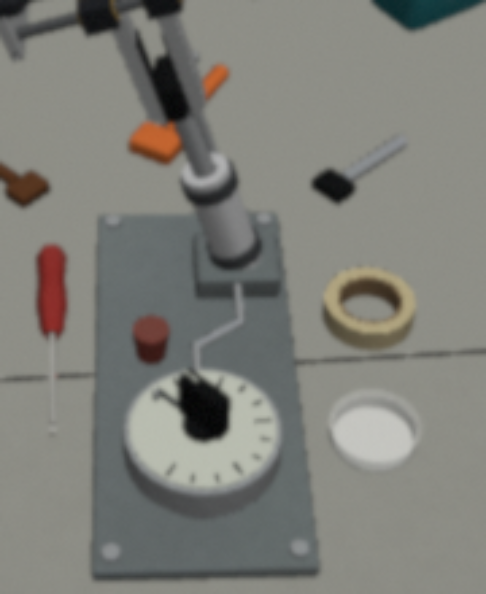

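The pointer sits on its zero mark at (165,395), the bystanders haven't moved, and the rod is held still with light side force. Handing in.

```bash
python3 -c "
from bench import r
print(r.sign_off())"
```

```text
the job is handed in; nothing more can be done
None
```

I turned the peak pointer back against its stop pin, then gripped the steel rod by its handle and drew it out along the bore. I handed the job in at about 9.8 s, still holding the rod; no verdict was reported.

**Last checks that agreed:**
- **Pointer:** it lies on the zero mark. The wrist moment rose when it met the pin, and a later side view showed it still there.
- **Rod:** drawn about 46.8 mm going by the tool's travel, with about 0.4 mm of sideways drift. Outside force on the tool was about 4 N. The fingers read 16 mm on the 16 mm handle, and the arm was at rest.
- **Surroundings:** in the last side view the stopper, dish, tape roll and screwdriver looked undisturbed. The flag showed no shift in the wrist and scene views; I did not measure it.

**Checks that were less certain or disagreed:**
- **Flag position:** the fits put the flag 48 to 49 mm beyond the handle's starting underside, give or take about 2 mm. The description allows at most 48 mm, so I stopped at about 47 mm. The remaining gap should be 1 to 2 mm.
- **Scene camera:** its picture sat about 3 px off the fitted model. In it the handle's rounded lower edge looked about 7 to 9 mm above the flag's level. The offset was nearly the same before the pull, so I put most of it down to the handle's rounded edges rather than a real gap.

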